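# Draw a flanged tube out of a half-lidded stock bin and hold it up for checking

### The job

Take the long flanged coolant tube out of the blue bin: its half-lid stays shut, so tilt the tube and draw it out slantwise through the open part. Then hold it level, with its middle over the middle of the green mat and about a hand's width or two (100 to 200 mm) above it, and finish while still holding it there in the gripper, steady and touching nothing else. Leave everything else on the table and on the lid where it is.

Things in the scene. Friction and masses are not known exactly. Their poses are not given: they have to be found in the camera images.
- bin: blue stock bin fixed to the table, 300 (its x) x 200 (its y) x 80 mm high, walls 5 mm, floor 6 mm thick, inside length 290 mm. Origin: centre of its underside. From x = -150 to -30 mm its top is closed by a rigid yellow half-lid that cannot open, 75 mm (underside) to 80 mm above the table; the rest of the top is open. Yaw within 0.3 rad of 0: the open end faces away from the robot
- mouth (a point): centre of the bin's open mouth, level with the wall tops, 80 mm above the table; the mouth runs 175 mm along the bin's x (bin x = -30 to +145 mm) and 190 mm across
- tube_mid (a point): middle and centre of mass of the coolant tube, on its axis: straight aluminium tube 20 mm in diameter, 265 mm long over all, a dark square flange 30 x 30 x 8 mm on each end, 0.15 to 0.3 kg, loose. It lies on its flanges on the bin's floor along the bin's length (axis 21 mm above the table), partly under the half-lid. Its x axis runs towards the end in the open mouth
- tube_free_end (a point): centre of the tube's end face that lies in the open mouth, 132.5 mm along +x from tube_mid
- tube_lid_end (a point): centre of the tube's end face hidden under the half-lid, 132.5 mm along -x from tube_mid
- mat_mid (a point): centre of the upper face of the green checking mat, a flat rectangle 240 mm (x) x 200 mm (y), 3 mm thick, fixed to the table on the other side from the bin
- fitting: bystander, leave alone: brass hose fitting, about 32 mm across and 32 mm high, standing on the bin's yellow half-lid near its robot-side edge; origin at its middle, underneath
- tape: bystander, leave alone: orange roll of tape lying flat, 90 mm across, 24 mm high; origin at its middle, underneath
- screwdriver: bystander, leave alone: screwdriver lying on the table, 190 mm long; origin at a point on its underside along its length
- spray: bystander, leave alone: red spray can, 52 mm across, 150 mm high; origin at its middle, underneath
- carton: bystander, leave alone: small cardboard carton, 110 x 150 x 65 mm; origin at its middle, underneath
- mug: bystander, leave alone: white mug, 76 mm across, 90 mm high; origin at its middle, underneath
- smallbin: bystander, leave alone: small open red bin, 150 x 110 x 60 mm; origin at its middle, underneath

How it is judged:
By the outcome, as a careful person would: the job done as asked, in the order asked, and still so for the second after the job is handed in, while the arm keeps its last pose, push and grip.
It also fails if it takes over 42 s, if anything falls off the work surface, if the arm or the gripper's body presses on something with over 40 N, if the wrist force passes 120 N, or if a joint passes its speed limit or range.

### The arm

A 6-joint arm with a two-finger parallel gripper is mounted at the origin on the work surface. World frame = base frame: x ahead of the robot, y to its left, z up, the work surface at z = 0. Lengths are in m, angles in degrees, forces in N, time in s.
With the tool pointing down it reaches from about 0.325 to 0.85 m from the base axis. Payload 15.5 kg.
Tool frame: the origin (TCP) lies at the very end of the fingers, on their centre line; the grasp point (between the pads) lies arm.grip_depth behind it (arm.grip_depth is the distance from the TCP to the grasp point, in m); z points along the fingers, y is the direction in which the jaws open and shut (so a half turn about z gives the same grasp; the last joint's range is limited). The gripper opens to 91 mm and grips with 3 to 60 N. Pads are 32 mm wide; open, the fingers measure 118 mm over their backs; the gripper's body (76 mm by 178 mm) begins 60 mm behind the grasp point.
Start: joints at [-75.201, 28.281, 77.091, -0, 74.628, -5.472], TCP at [0.217, -0.586, 0.214] pointing down, gripper open.
Joint ranges: [-166.48, 166.48], [-47.26, 123.95], [12.59, 153.08], [-70.14, 250.14], [6.76, 159.57], [-176.63, 176.63]. Speed limits (degrees/s): [108.29, 108.29, 147.25, 172.46, 172.46, 172.46].

### API

Orientations are given as a 3x3 rotation matrix whose columns are the frame's x, y, z axes.
In Python, from rig import arm gives the robot as it stands. Calls block until the motion is done:
- arm.move_to(position, orientation): joint-space move of the TCP to a pose.
- arm.move_l(position, orientation=None, feed=0.15): straight line of the TCP; orientation=None keeps the orientation; feed is the mean speed in m/s.
- arm.move_joints(angles): joint-space move.
- arm.grip(opening): finger opening in m; the grip force is fixed at half the most; returns when the fingers have stopped.
- arm.sleep(seconds).
- arm.solve_ik(position, orientation): joint angles nearest the present ones, or None.
- arm.snapshot(name): name is "side" or "top"; returns the picture (420x560x3 uint8, red, green, blue); there is no depth.
- arm.get_calibration(name): a dict with "intrinsics" (3x3 intrinsics, pixels), "cam_to_world" (4x4, takes a point from camera to world coordinates). Camera axes: x right, y down, z forward; pixel columns grow to the right and rows downward; lengths in m; the calibration is good to about 2 mm. A picture is of the moment at which its call begins. get_calibration takes no time and is no camera call.
A pose or a line that the arm cannot do raises arm.Unreachable and nothing moves.
- arm.sign_off(): hands the job in, once; it reports no verdict.
Readings, each from a call of its own:
- arm.current_t(): time.
- arm.current_joint_positions(): joint angles.
- arm.current_dq(): joint speeds.
- arm.current_tau(): joint torques, N m.
- arm.current_ee_pos(): TCP position.
- arm.current_tool_rot(): TCP orientation.
- arm.current_force(): force on the tool from outside, world axes, zero at the start.
- arm.current_torque(): the same for the moment, N m.
- arm.current_width(): finger opening in m.
Only numpy, scipy, OpenCV 4.12 (cv2) and the standard library are available. Lean on these libraries where they do the work, as an engineer would, in place of code of your own. Each camera call takes 0.05 s, during which the arm holds its last target. There are 200 camera calls.

## Working session

There is one attempt and no reset: what is moved stays moved. The work goes in short steps, each a Python script; the robot and the scene stay as the last script left them, time stands still between calls to the robot, and variables do not carry over. Pictures are saved under pics/ and viewed, about 8 in all and at most 12, crops included, and the job is handed in when it is done.

```bash
mkdir -p pics; ls
python3 - <<'E'
from rig import arm
import cv2,numpy as np
for n in("top","side"):
    cv2.imwrite(f"pics/{n}0.png",arm.snapshot(n)[:,:,::-1]); c=arm.get_calibration(n); print(n,np.round(c["intrinsics"],1).tolist(),np.round(c["cam_to_world"],3).tolist())
print(arm.grip_depth,arm.current_t(),arm.current_width())
E
```

```text
pics
top [[414.9, 0.0, 281.9], [0.0, 414.9, 209.6], [0.0, 0.0, 1.0]] [[-0.031, -0.976, 0.215, 0.247], [-1.0, 0.031, -0.004, -0.034], [-0.002, -0.215, -0.977, 1.504], [0.0, 0.0, 0.0, 1.0]]
side [[531.6, 0.0, 271.0], [0.0, 531.6, 218.3], [0.0, 0.0, 1.0]] [[-0.774, -0.453, 0.442, -0.107], [-0.633, 0.548, -0.547, 0.818], [0.006, -0.703, -0.711, 1.157], [0.0, 0.0, 0.0, 1.0]]
0.0188 0.1 0.09108829001047725
```

View pics/top0.png

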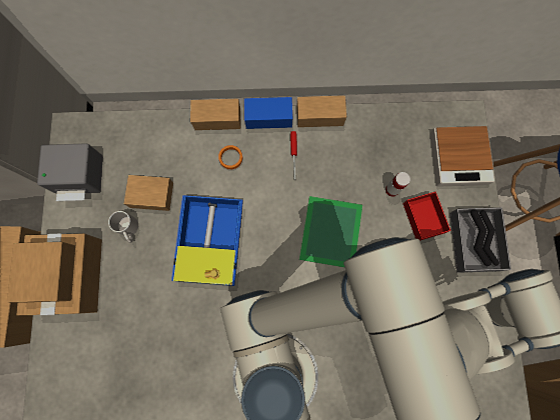

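View pics/side0.png

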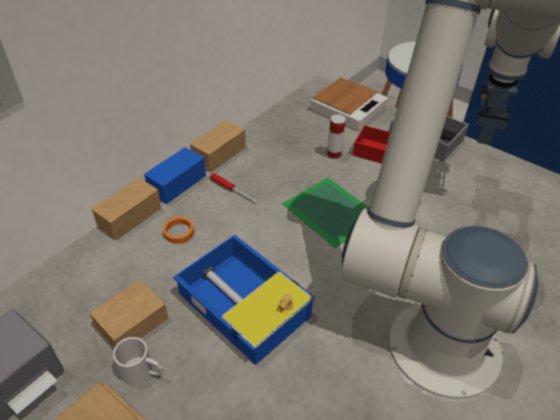

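The overview shows the bin at top px (175-243, 195-285), with the tube's free end near (212,207). The mat is at (300-362, 197-265) and the fitting at (211,272). I'll enlarge both bin views in one picture.

Run:
```python
import cv2,numpy as np
t=cv2.imread("pics/top0.png");s=cv2.imread("pics/side0.png")
a=cv2.resize(t[190:290,170:248],None,fx=5,fy=5,interpolation=cv2.INTER_CUBIC)
b=cv2.resize(s[230:360,170:316],None,fx=2.75,fy=2.75,interpolation=cv2.INTER_CUBIC)
o=np.zeros((500,a.shape[1]+b.shape[1]+4,3),np.uint8);o[:500,:a.shape[1]]=a;o[:b.shape[0],a.shape[1]+4:]=b[:500]
print(o.shape,a.shape,b.shape);cv2.imwrite("pics/crop.png",o)
# mat
h=cv2.cvtColor(t,cv2.COLOR_BGR2HSV)
m=cv2.inRange(h,(45,80,30),(85,255,255));m[:,:280]=0;m[:,380:]=0
c=max(cv2.findContours(m,0,2)[0],key=cv2.contourArea);print(cv2.minAreaRect(c),cv2.boxPoints(cv2.minAreaRect(c)).round(1).tolist())
print(cv2.approxPolyDP(cv2.convexHull(c),4,True).tolist())
```

```text
(500, 796, 3) (500, 390, 3) (358, 402, 3)
((331.20361328125, 231.96337890625), (55.38717269897461, 64.68340301513672), 9.246112823486328) [[298.70001220703125, 259.3999938964844], [309.1000061035156, 195.60000610351562], [363.70001220703125, 204.5], [353.29998779296875, 268.29998779296875]]
[[[309, 196]], [[362, 205]], [[356, 252]], [[344, 266]], [[299, 259]]]
```

View pics/crop.png

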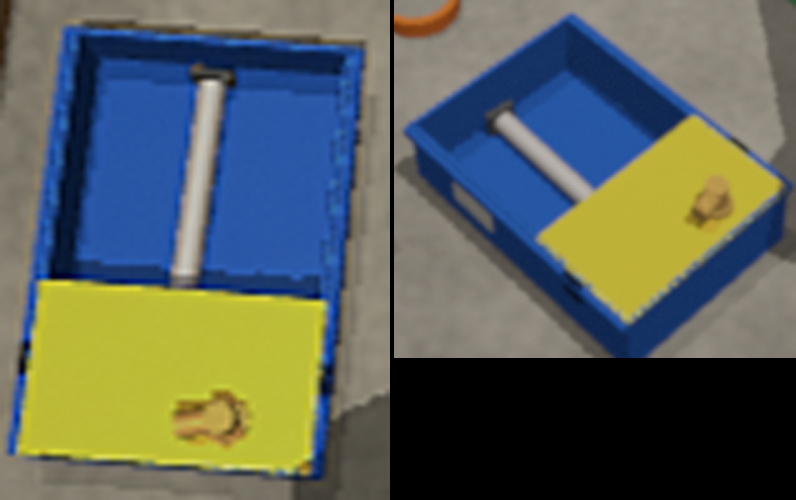

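Crop: the bin's rim corners are at (66,28), (363,43), (322,478) and (10,455). The tube's centre line runs from (212,82) to (187,275), and its flange top is at about (193..234, 66..78). In the side view the flange is at about (498,118).

```bash
cat > h.py <<'E'
from rig import arm
import numpy as np
from scipy.optimize import least_squares
cal={n:arm.get_calibration(n) for n in("top","side")}
def proj(P,n):
    K,T=cal[n]["intrinsics"],cal[n]["cam_to_world"]; q=(np.atleast_2d(P)-T[:3,3])@T[:3,:3]@K.T; return q[:,:2]/q[:,2:]
def back(px,z,n="top"):
    K,T=cal[n]["intrinsics"],cal[n]["cam_to_world"]; d=np.c_[np.atleast_2d(px),np.ones(len(np.atleast_2d(px)))]@np.linalg.inv(K).T@T[:3,:3].T
    return T[:3,3]+d*((z-T[2,3])/d[:,2])[:,None]
def ct(p): return (np.array(p,float)+.5)/5-.5+[170,190]
def cs(p): return (np.array(p,float)-[394,0]+.5)/2.75-.5+[170,230]
def rect(p,L,z):
    c,s=np.cos(p[2]),np.sin(p[2]); q=np.asarray(L)@np.array([[c,s],[-s,c]])+p[:2]; return np.c_[q,np.full(len(q),z)]
E
python3 - <<'E'
from h import *
np.set_printoptions(precision=4,suppress=True)
L=[[.15,.1],[.15,-.1],[-.15,-.1],[-.15,.1]]
t=ct([[66,28],[363,43],[322,478],[10,455]]); s=cs([[405,130],[570,15],[790,187],[628,322]])
for nm,f in(("both",lambda p:np.r_[proj(rect(p,L,.08),"top")-t,proj(rect(p,L,.08),"side")-s[[0,1,2,3]]].ravel()),("top",lambda p:(proj(rect(p,L,.08),"top")-t).ravel()),("side",lambda p:(proj(rect(p,L,.08),"side")-s).ravel())):
    r=least_squares(f,[.5,.15,0]); print("bin",nm,r.x,r.fun.round(1))
ML=[[.12,.1],[.12,-.1],[-.12,.1]]
r=least_squares(lambda p:(proj(rect(p,ML,.003),"top")-[[309,196],[362.5,204.5],[299,259.5]]).ravel(),[.5,-.1,0]);print("mat",r.x,r.fun.round(1))
print("axis",back(ct([[212,82],[187,275]]),.021),"flange top edge",back(ct([[193,67],[234,73]]),.036), "side",back(cs([[498,118]]),.024,"side"))
print("fit",back(ct([[226,418]]),.1))
E
```

```text
bin both [ 0.4646  0.2214 -0.0993] [ 0.8 -0.  -2.4  0.7 -2.2 -0.4  1.5  0.2  1.2 -2.2 -1.2 -0.4 -0.1 -0.2
  0.8  0.8]
bin top [ 0.4648  0.2194 -0.1005] [ 1.4 -0.1 -1.8  0.6 -1.6 -0.4  2.   0. ]
bin side [ 0.4642  0.2228 -0.0982] [ 0.9 -1.7 -1.5 -0.1 -0.2  0.2  0.7  1.3]
mat [ 0.4891 -0.2185 -0.1971] [ 0.1 -0.1 -0.1  0.   0.   0. ]
axis [[0.5951 0.2151 0.021 ]
 [0.4532 0.2324 0.021 ]] flange top edge [[0.6032 0.2265 0.036 ]
 [0.5978 0.1966 0.036 ]] side [[0.5988 0.2177 0.024 ]]
fit [[0.3449 0.1913 0.1   ]]
```

```bash
cat >> h.py <<'E'
YAW=-0.121
def R(th,yaw=YAW):
    """tool x along the tube (free end up by th rad), z along the fingers"""
    u=np.array([np.cos(yaw),np.sin(yaw),0]); x=np.cos(th)*u+[0,0,np.sin(th)]; z=np.sin(th)*u-[0,0,np.cos(th)]
    return np.c_[x,np.cross(z,x),z]
E
python3 - <<'E'
from h import *
import cv2
np.set_printoptions(precision=4,suppress=True)
print(arm.solve_ik([.495,.2273,.25],R(0)),arm.solve_ik([.62,.21,.2],R(np.radians(20))),arm.solve_ik([.51,-.22,.15],R(0)))
arm.move_to([.495,.2273,.20],R(0)); print(arm.current_t())
arm.move_l([.495,.2273,.010],feed=.1); print(arm.current_t(),arm.current_force(),arm.current_ee_pos())
a=arm.snapshot("top")[150:300,140:340];b=arm.snapshot("side")[200:380,130:340]
o=np.zeros((560,800,3),np.uint8);o[:300,:400]=cv2.resize(a,(400,300));o[:340,402:799]=cv2.resize(b,(397,340));cv2.imwrite("pics/g.png",o[:342,:,::-1])
E
```

```text
[ 18.3824  19.7825  85.5788  -0.      74.6387 115.3151] [ 17.9346  24.3596  90.5575 -11.2739  47.3651 121.2248] [-29.494   26.8832  91.4562  -0.      61.6606  67.4388]
3.1167
5.1667 [ 0.2394 -0.3454  0.3245] [0.4952 0.2274 0.0104]
```

View pics/g.png

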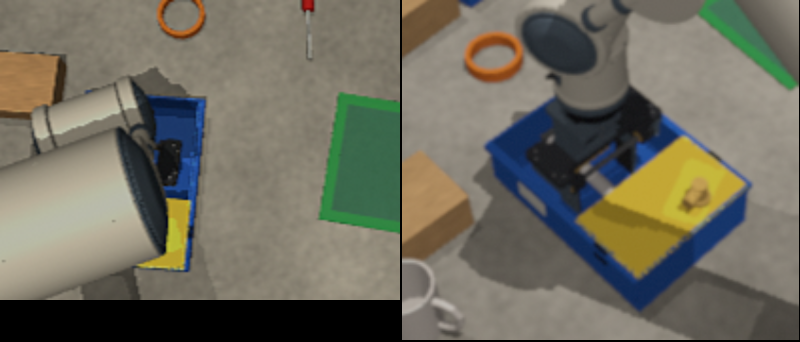

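The picture shows the fingers straddling the tube in the mouth, with the body above the rims and clear of the lid and the fitting. There is no contact force. Next: grip, lift 2 mm and tilt about the lid end.

```bash
cat >> h.py <<'E'
U=np.array([np.cos(YAW),np.sin(YAW),0]); D=.1575; E0=np.array([.495,.2273,.021])-D*U
def tcp(dx,z,th): # lid end moved dx along the tube's heading, at height z, tilt th (rad)
    r=R(th); return E0*[1,1,0]+dx*U+[0,0,z]+D*r[:,0]+.011*r[:,2], r
E
python3 - <<'E'
from h import *
import cv2
np.set_printoptions(precision=3,suppress=True)
arm.grip(0.0); print(arm.current_width(),arm.current_t())
arm.move_l(*tcp(0,.023,0),feed=.03); print(arm.current_force(),arm.current_width())
for a in(6,12,19):
    arm.move_l(*tcp(0,.023,np.radians(a)),feed=.05); print(a,arm.current_t(),arm.current_force(),arm.current_torque(),arm.current_width())
b=arm.snapshot("side")[180:380,120:340];cv2.imwrite("pics/tilt.png",cv2.resize(b,None,fx=2.5,fy=2.5,interpolation=cv2.INTER_CUBIC)[:,:,::-1])
E
```

```text
0.019650097392574815 6.3583
[ 1.018 -0.566 -2.856] 0.0192077199437707
6 7.0917 [ 0.18  -0.31  -2.435] [0.039 0.017 0.014] 0.01919913054711668
12 7.575 [ 0.062  0.191 -2.89 ] [ 0.065  0.216 -0.013] 0.019465451818368784
19 8.1083 [-0.329  0.132 -3.648] [ 0.062  0.276 -0.008] 0.019245858064664792
```

View pics/tilt.png

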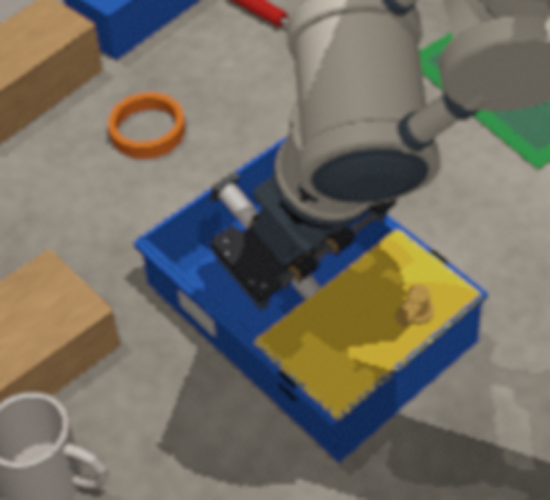

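The tube is tilted: its flange is at crop (225,188), i.e. side px about (210,255), up at the rim of the far wall. The fitting is undisturbed. I'll compare that with the predicted free end.

Run:
```python
from h import *
np.set_printoptions(precision=3,suppress=True)
p=arm.current_ee_pos();r=arm.current_tool_rot();P=p-.011*r[:,2]
for sl in(0,-5,-10,-15):
    th=np.radians(19+sl);print(sl,P+(.265-D)*R(th)[:,0],proj(P+(.265-D)*R(th)[:,0],"side"))
arm.sleep(.3);print(arm.current_force(),arm.current_torque(),p)
```

```text
0 [0.588 0.216 0.109] [[208.355 253.668]]
-5 [0.591 0.216 0.1  ] [[207.979 255.363]]
-10 [0.592 0.216 0.091] [[207.804 257.255]]
-15 [0.594 0.215 0.082] [[207.829 259.328]]
[-0.928 -0.528 -3.429] [ 0.024  0.32  -0.059] [0.491 0.228 0.064]
```

The prediction at 0 to -5° slip matches the observed flange, so the tube is held. Now I'll draw it out slantwise, watching the forces.

Run:
```python
from h import *
import cv2,sys
np.set_printoptions(precision=3,suppress=True)
th=np.radians(19);f0=arm.current_force()
for dx,z in((.03,.030),(.06,.037),(.09,.044),(.12,.055)):
    arm.move_l(*tcp(dx,z,th),feed=.06); f=arm.current_force(); print(dx,arm.current_t(),f,arm.current_torque())
    if np.linalg.norm(f-f0)>6: print("STOP");break
b=arm.snapshot("side")[150:350,100:340];cv2.imwrite("pics/draw.png",cv2.resize(b,None,fx=2.5,fy=2.5,interpolation=cv2.INTER_CUBIC)[:,:,::-1])
```

```text
0.03 9.125 [-0.438  0.308 -3.066] [ 0.094  0.279 -0.001]
0.06 9.7917 [-0.015  0.143 -3.09 ] [0.11  0.374 0.003]
0.09 10.4583 [-0.927 -1.009 -2.59 ] [0.078 0.294 0.077]
0.12 11.1417 [-0.836  0.49  -3.454] [0.081 0.35  0.006]
```

View pics/draw.png

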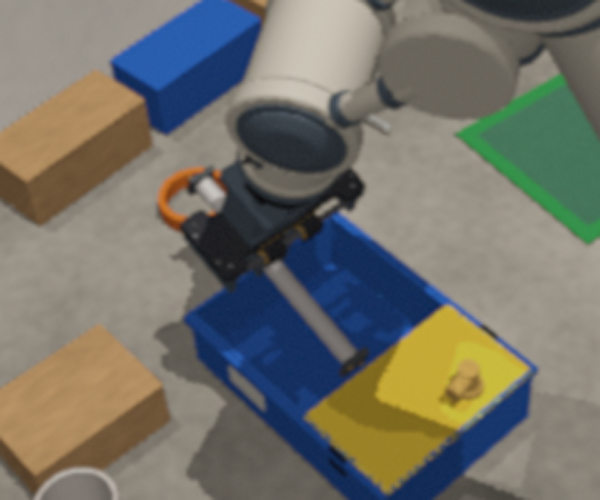

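The lid-end flange at crop (355,360) is now in front of the lid's edge and inside the mouth. The tube passes over the far wall, and the fitting and tape are untouched. Next: lift, traverse and level.

Run:
```python
from h import *
import cv2
np.set_printoptions(precision=4,suppress=True)
th=np.radians(19)
print("lid end pred",proj(E0*[1,1,0]+.12*U+[0,0,.055],"side"),"seen [242,294]")
arm.move_l(*tcp(.13,.075,th),feed=.06);arm.move_l(*tcp(.13,.2,th),feed=.12);print(arm.current_t(),arm.current_force())
mid=np.array([.489,-.2185,.153]);t=mid+.025*U-[0,0,.011]
for p in(t+[0,0,.1],t):
    print(arm.solve_ik(p,R(0)))
    arm.move_l(p,R(0),feed=.15)
arm.sleep(.5);print(arm.current_t(),arm.current_ee_pos(),arm.current_width(),arm.current_force())
for n in("top","side"): cv2.imwrite(f"pics/end_{n}.png",arm.snapshot(n)[:,:,::-1])
a=cv2.imread("pics/end_top.png")[170:310,170:390];b=cv2.imread("pics/end_side.png")[100:300,230:430]
o=np.zeros((600,800,3),np.uint8);o[:280,:440]=cv2.resize(a,(440,280),interpolation=2);o[:360,442:]=cv2.resize(b,(358,360),interpolation=2);cv2.imwrite("pics/end.png",o[:362])
e=[mid+s*.1325*U for s in(1,-1)];print("ends pred top",proj(e,"top"),"side",proj(e,"side"))
```

```text
lid end pred [[242.6148 295.8475]] seen [242,294]
12.9083 [-0.1185 -0.1775 -3.2233]
[-29.4365  21.4398  84.2467  -0.      74.3135  67.4963]
[-29.4365  27.755   91.3674  -0.      60.8775  67.4963]
17.35 [ 0.5138 -0.2215  0.1421] 0.01924198362511265 [ 0.9463 -0.5553 -2.6488]
ends pred top [[338.7122 185.8198]
 [333.7642 264.3774]] side [[303.0992 152.1008]
 [371.9872 195.2981]]
```

View pics/end.png

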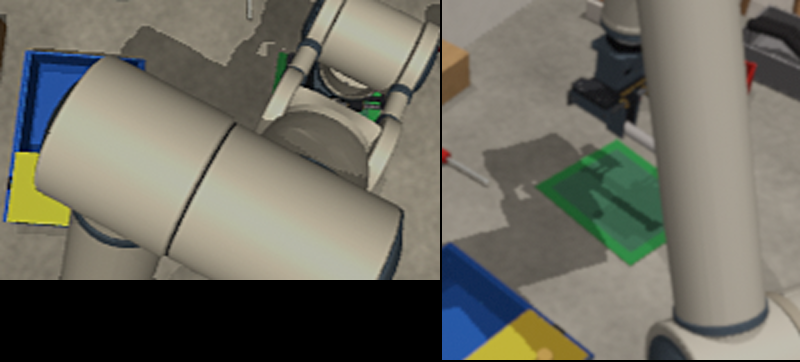

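The gripper holds the tube over the mat, but the arm hides most of it. The visible stretch of tube, crop (622-655, 122-150), lies near the predicted line. I'll zoom in there to check that it's level.

Run:
```python
from h import *
import cv2
b=cv2.imread("pics/end_side.png")[130:215,285:365];o=cv2.resize(b,None,fx=7,fy=7,interpolation=cv2.INTER_CUBIC)
mid=np.array([.489,-.2185,.153]);P=mid+.025*U
for a,col in((0,(0,0,255)),(-6,(0,255,255)),(6,(255,0,255))):
    x=R(np.radians(a))[:,0]
    q=(proj([P-.1575*x,P+.1075*x],"side")-[285,130]+.5)*7; cv2.line(o,*[tuple(int(v) for v in k) for k in q],col,1)
cv2.imwrite("pics/z.png",o)
```

```text
(no output)
```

View pics/z.png

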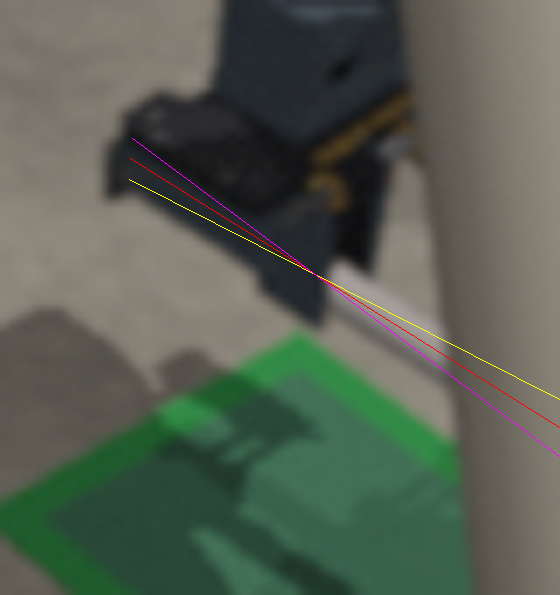

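The visible tube's centre line, (336,281) to (448,354), has a slope of 0.65 against 0.63 predicted for level, so it's within about 1-2°. The free flange at (118,170) also agrees. I'll cross-check the mat's corners in the side view and the bystanders, then hand in.

Run:
```python
from h import *
import cv2
np.set_printoptions(precision=3,suppress=True)
print("mat corners side: pred",proj(rect([.4891,-.2185,-.1971],[[.12,.1],[.12,-.1],[-.12,.1]],.003),"side"),"seen L(284,202.6) far(328,177.4) near(~337,243)")
a=cv2.imread("pics/side0.png").astype(int);b=cv2.imread("pics/end_side.png").astype(int);d=np.abs(a-b).max(2)
for n,(x0,y0,x1,y1) in dict(fitting=(275,290,297,315),tape=(160,213,198,245),screwdriver=(208,170,245,196),carton=(90,283,168,345),mug=(110,335,165,390),spray=(325,112,350,160)).items(): print(n,(d[y0:y1,x0:x1]>40).mean().round(3))
print(arm.current_t(),arm.current_ee_pos(),arm.current_dq(),arm.current_force(),arm.current_width())
```

```text
mat corners side: pred [[282.019 202.954]
 [328.069 176.645]
 [335.526 247.323]] seen L(284,202.6) far(328,177.4) near(~337,243)
fitting 0.26
tape 0.0
screwdriver 0.0
carton 0.0
mug 0.0
spray 0.733
17.45 [ 0.514 -0.222  0.142] [-0.028  0.102  0.057  0.006  0.045 -0.015] [-0.172 -0.803 -3.226] 0.019293680347972214
```

The fitting's pixels changed, probably from shadow, and the spray can is hidden behind the gripper from the side. One more look at both.

Run:
```python
import cv2,numpy as np
s0,s1,t0,t1=[cv2.imread(f"pics/{f}.png") for f in("side0","end_side","top0","end_top")]
f=lambda i,y,x:cv2.resize(i[y:y+60,x:x+80],(400,300),interpolation=2)
cv2.imwrite("pics/cmp.png",np.vstack([np.hstack([f(s0,270,230),f(s1,270,230)]),np.hstack([f(t0,160,370),f(t1,160,370)])]))
```

```text
(no output)
```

View pics/cmp.png

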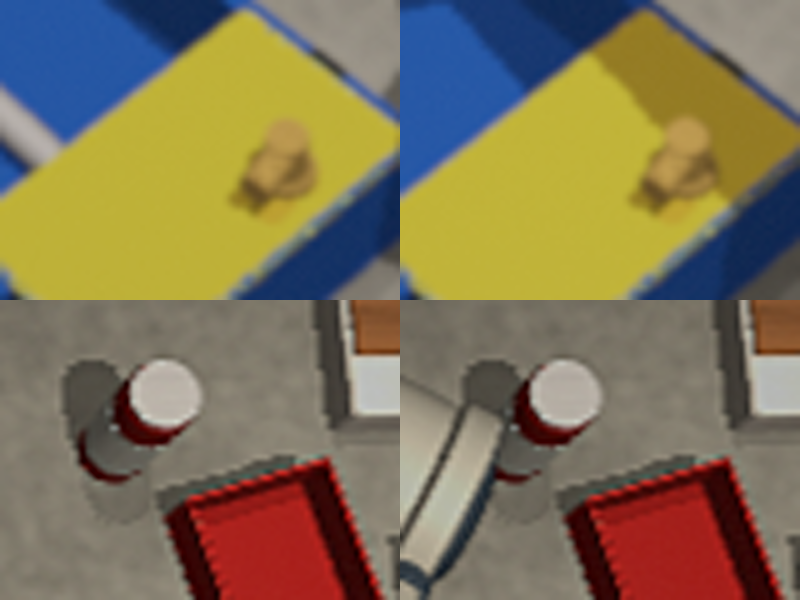

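The fitting (285,160 against 685,160), the spray can and the red bin are exactly where they were; only the shadows changed. Handing in.

```bash
python3 -c "
from rig import arm
arm.sign_off()"
```

```text
the job is handed in; nothing more can be done
```

The tube is out of the bin and held over the green mat, and I handed the job in at about 17.5 s of the 42 s allowed. I gripped it about 25 mm from its middle on the free-end side and tilted it 19° about its hidden end. I then drew it out slantwise past the half-lid, carried it across and levelled it.

**Last checks:**
- **Grip:** the finger opening read 19.3 mm on the 20 mm tube. The force on the tool stayed at about 3 N throughout, roughly the tube's weight, so I saw no sign of it catching on the lid or wall.
- **Level:** the short stretch visible from the side lay within about 1–2° of level.
- **Position:** the tube's axis is about 150 mm above the mat, with its middle over the mat's middle. The arm hid most of the tube at the end, so the middle comes from the gripper's position and earlier sightings, good to roughly 5 mm.
- **Mat:** two of its corners matched the side view within about 2 px. The near corner, which I had only read roughly, was about 4 px off.
- **Bystanders:** all seven are where they were. An automatic picture comparison flagged the fitting and the spray can, but side-by-side views showed only shadow on the fitting and the arm in front of the can.

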